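# Roll the texture roller up into its rest and shut the keeper

## Robot

A 6-joint arm with a two-finger parallel gripper is mounted at the origin on a cart in front of the work surface, level with it; the furniture and walls round the work are solid. World frame = base frame: x ahead of the robot, y to its left, z up, the work surface at z = 0. Lengths are in m, angles in rad, forces in N, time in s.
With the tool pointing down it reaches from about 0.275 to 0.875 m from the base axis. Payload 12.5 kg.
Tool frame: the origin (TCP) lies on the centre line of the jaws, within the pads' length; the fingertips stand r.finger_overhang ahead of it and the grasp point (between the pads) lies 3 mm ahead of it (r.finger_overhang is the distance from the TCP to the fingertips, in m); z points along the fingers, y is the line along which they close (so a half turn about z gives the same grasp; the last joint's range is limited). The gripper opens to 85 mm and grips with 20 to 120 N. Pads are 22 mm wide; open, the fingers measure 114 mm over their backs; the gripper's body (76 mm by 85 mm) begins 54 mm behind the grasp point. The pads swing forward as they close: fully open they stand 13 mm farther back than shut.
Start: joints at [-1.274, 0.351, 1.652, -0, 1.139, -0.085], TCP at [0.205, -0.51, 0.253] pointing down, gripper open.
Joint ranges: [-2.75, 2.75], [-0.79, 2.1], [0.01, 2.65], [-1.57, 4.71], [0.07, 3.14], [-2.87, 2.87]. Speed limits (rad/s): [2.22, 2.22, 2.79, 3.14, 3.14, 3.14].

## Interface

Orientations are given as a unit quaternion [x, y, z, w].
In Python, from cell import r, optics gives the robot as it stands. The module is installed in compiled form; this text tells all that it offers. Calls block until the motion is done:
- r.move_to(position, orientation): joint-space move of the TCP to a pose.
- r.move_linear(position, rot=None, vel=0.15): straight line of the TCP; rot=None keeps the orientation; vel is the mean speed in m/s.
- r.set_joints(angles): joint-space move.
- r.set_gripper(opening, squeeze=None): opening from 0.0 (shut) to 1.0 (fully open); squeeze is the grip in N (None keeps the last); returns when the fingers have stopped.
- r.sleep(seconds).
- r.inverse_kinematics(position, orientation): joint angles nearest the present ones, or None.
- optics.get_image(name): name is "scene" or "top" or "wrist"; returns a dict with "pixels" (420x560x3 uint8, red, green, blue), "depth" (420x560 float32, m along the optical axis (not along the pixel's ray), 0 where there is no reading), "fx", "fy", "cx", "cy" (pixels), "D" ([k1, k2, p1, p2, k3] as OpenCV has them; the pictures are not rectified), "camera_from_world" (4x4, takes a point from world to camera coordinates); the wrist camera has in their place "mount" (4x4, takes a point from camera to tool coordinates, whose origin is the TCP and whose axes are the flange's). Camera axes: x right, y down, z forward; pixel columns grow to the right and rows downward; lengths in m; the calibration is good to about 2 mm. A picture is of the moment at which its call begins: read the wrist's pose just before it.
A pose or a line that the arm cannot do raises r.PlanningError and nothing moves.
- r.hand_in(): hands the job in; it is judged then, once.
Readings, each from a call of its own:
- r.current_t(): time.
- r.current_q(): joint angles.
- r.current_qvel(): joint speeds.
- r.current_effort(): joint torques, N m.
- r.current_tool_pos(): TCP position.
- r.current_ee_rot(): TCP orientation.
- r.current_contact_force(): force on the tool from outside, world axes, zero at the start.
- r.current_torque(): the same for the moment, N m.
- r.current_opening(): opening from 0.0 (shut) to 1.0 (fully open).
- r.current_finger_force(): force on a finger pad.
Only numpy, scipy, OpenCV 4.12 (cv2) and the standard library are available. Lean on these libraries where they do the work, as an engineer would, in place of code of your own. Each camera call takes 0.05 s, during which the arm holds its last target. There are 200 camera calls.

## Task

The wooden texture roller, its pattern still coated with slip, lies at the foot of its sloping wooden rest. Push it slowly up the slope with two spread fingertips, staying close behind it so that it never runs free, until it drops into its seat against the stop at the top; then push the keeper bar, which stands open at the side rail, all the way round until it lies square across the track behind the roller. Only push, lifting nothing, and leave the other things on the table where they are.

Things in the scene. Friction and masses are not known exactly. Their poses are not given: they have to be found in the camera images.
- roller_rest: Sloping wooden roller rest fixed to the table, 255 mm long, 156 mm wide, 60 mm high. Origin on the table surface on the track's middle line; +x points uphill along the track, +y to the left looking uphill, z up. The track is 136 mm wide (y -68 to +68) between side rails 10 mm thick, with tops at z 26 at the landing, some 16 mm above the slope, and z 47 at the seat.
- rest_landing (a point): Middle of the level landing's floor at the low end, x -100, z 10 mm in the rest's frame (axes as the rest's). The floor runs from x -128 to -75; in front of it a low lip, x -135 to -128, top at z 16.
- rest_seat (a point): Middle of the seat's floor at the foot of the stop, x 108, z 25 mm in the rest's frame (axes as the rest's). The level seat floor runs from the crest (x 69) to the stop wall (x 108 to 120, top at z 60), 5 mm below the crest. A seated roller has its axis at rest-frame x 83 to 86, z 47 and stays there by itself.
- rest_slope (a point): Middle of the slope's lower edge (x -75, z 10 mm in the rest's frame); its x axis points up along the surface, y as the rest's, z square to the slope. The slope rises at 8 degrees to a sharp crest at rest-frame x 69, z 30.
- roller: Dark wooden texture roller, a cylinder with carved rings, 44 mm in diameter, 131 mm long, about 0.16 kg, free to roll. Origin at its centre; y is its long axis, lying across the track (x and z turn with it). It starts at rest on the landing; left alone on the slope it rolls back down. Pushed at one narrow spot it may swing askew and bind between the rails; two fingertips some 50 mm or more apart keep it square.
- keeper (a joint): Keeper bar's angle (rad) about its upright pivot on the right-hand rail, rest-frame x 54, y -73 mm. 0: along the rail, pointing downhill; negative: out to the side, away from the track; +1.571 (end stop): square across the track, pointing left, 4 mm behind a seated roller. Starts at -1.2 to -0.1, turns stiffly (0.05 N m) and stays where left. Bar 12 mm wide, z 49 to 63, reaching 85 mm.
- keeper_peg (a point): Centre of the top of the round peg (14 mm diameter, rising 14 mm from the bar's top) on the keeper bar, 75 mm from the pivot, 77 mm above the table.
- salt_dish: Small white dish, 70 mm wide, 27 mm high, between the rest and the cup, past the banding wheel; a bystander. Origin at the centre of its underside.
- kidney: Flat red rubber kidney, 46x92x8 mm, lying on the table past the rest's stop; a bystander. Origin at the centre of its underside.
- cup: Terracotta-coloured cup without handle, 67 mm wide, 69 mm high, behind the banding wheel; a bystander. Origin at the centre of its underside.

How it is judged:
By the outcome, as a careful person would: the job done as asked, in the order asked, and still so for the second after the job is handed in, with the robot touching nothing.
It also fails if it takes over 54 s, if anything falls off the work surface, if the arm or the gripper's body presses on something with over 40 N, if the wrist force passes 120 N, or if a joint passes its speed limit or range.

## Working session

There is one attempt and no reset: what is moved stays moved. The work goes in short steps, each a Python script; the robot and the scene stay as the last script left them, time stands still between calls to the robot, and variables do not carry over. Pictures are saved under pics/ and viewed, at most 10 in all, crops included, and the job is handed in when it is done.

```bash
mkdir -p pics; cat > h.py <<'E'
from cell import r, optics
import numpy as np, cv2
def snap(n,f):
    im=optics.get_image(n); cv2.imwrite(f,im["pixels"][:,:,::-1]); np.savez(f+".npz",**{k:np.array(v) for k,v in im.items()}); return im
def w(im,u,v,z=None):
    K=np.array([[im["fx"],0,im["cx"]],[0,im["fy"],im["cy"]],[0,0,1]],float)
    p=cv2.undistortPoints(np.array([[[u,v]]],float),K,np.array(im["D"],float))[0,0]
    T=np.linalg.inv(np.array(im["camera_from_world"])); d=T[:3,:3]@np.array([p[0],p[1],1.]); o=T[:3,3]
    s=float(im["depth"][int(round(v)),int(round(u))]) if z is None else (z-o[2])/d[2]
    return o+s*d
E
python3 - <<'E'
from h import *
snap("top","pics/top.png"); snap("scene","pics/scene.png"); print(r.finger_overhang, r.current_t(), r.current_ee_rot(), r.current_tool_pos())
E
```

```text
0.022 0.1 [ 9.81837740e-01  1.89721826e-01 -5.39156648e-05 -5.27608954e-04] [ 0.2048572  -0.51012984  0.25279702]
```

View pics/top.png

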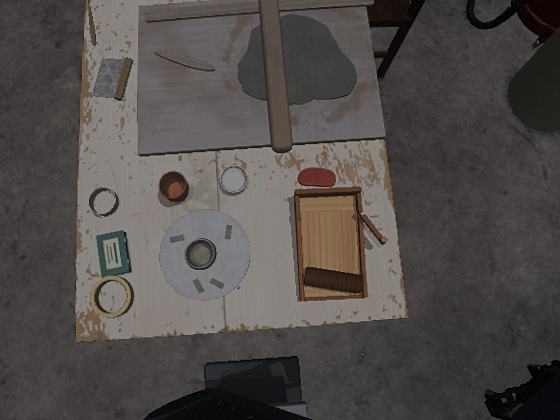

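View pics/scene.png

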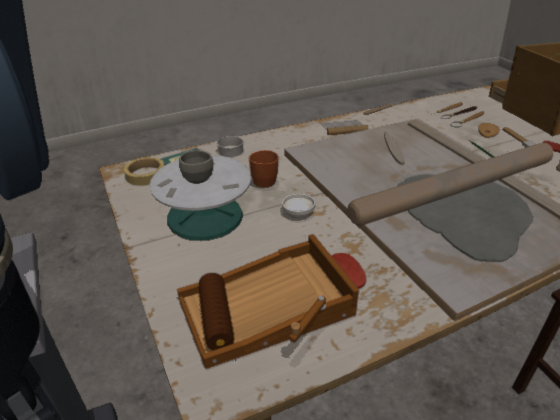

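The top view shows the rest spanning about u 295–367 and v 188–300, with uphill towards the top of the picture. The roller lies slightly askew at about (333,280). The keeper pivots near (362,213) and points out to the lower right. I'll enlarge that part.

```bash
python3 - <<'E'
import cv2
i=cv2.imread("pics/top.png")[175:315,275:415]; cv2.imwrite("pics/c1.png",cv2.resize(i,None,fx=4.2,fy=4.2,interpolation=cv2.INTER_CUBIC))
E
```

```text
(no output)
```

View pics/c1.png

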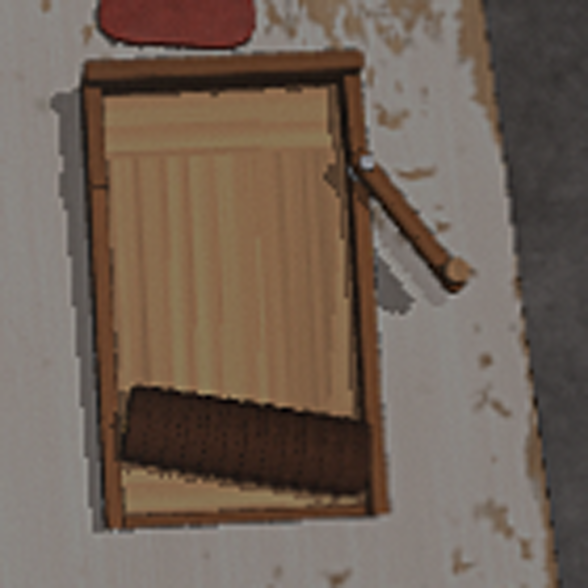

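```bash
cat >> h.py <<'E'
def ld(f): return dict(np.load(f))
from scipy.spatial.transform import Rotation as R
E
python3 - <<'E'
from h import *
im=ld("pics/top.png.npz")
def c(x,y,z): return w(im,275+(x+.5)/4.2-.5,175+(y+.5)/4.2-.5,z)
p={}
for n,a in dict(stopBL=(85,62,.06),stopBR=(360,52,.06),loL=(108,528,.026),loR=(388,513,.026),piv=(367,162,.066),peg=(458,270,.077),rolL=(125,425,.032),rolR=(370,458,.032)).items():
    p[n]=c(*a); print(n,p[n].round(4))
a=np.array([p['stopBL']-p['loL'],p['stopBR']-p['loR']]); print(np.linalg.norm(a[:,:2],axis=1),np.degrees(np.arctan2(a[:,1],a[:,0])))
d=np.array([p['stopBL']-p['stopBR'],p['loL']-p['loR']]);print(np.linalg.norm(d[:,:2],axis=1),np.degrees(np.arctan2(d[:,1],d[:,0]))-90)
d=p['rolL']-p['rolR'];print(np.degrees(np.arctan2(d[1],d[0]))-90,np.linalg.norm(d))
# depth checks
for u,v in [(330,230),(330,190),(333,280)]: print(w(im,u,v).round(4))
E
```

```text
stopBL [ 0.6344 -0.1712  0.06  ]
stopBR [ 0.6291 -0.3245  0.06  ]
loL [ 0.3809 -0.1643  0.026 ]
loR [ 0.377  -0.3181  0.026 ]
piv [ 0.5655 -0.3198  0.066 ]
peg [ 0.5013 -0.3594  0.077 ]
rolL [ 0.4356 -0.1779  0.032 ]
rolR [ 0.4074 -0.3102  0.032 ]
[0.25358999 0.2521271 ] [-1.55984672 -1.46465229]
[0.1534343  0.15384881] [-2.00514495 -1.45900893]
-12.027097311083807 0.1353187237763924
[ 0.5378 -0.2477  0.0296]
[ 0.6259 -0.2521  0.0646]
[ 0.4203 -0.24    0.0511]
```

```bash
cat >> h.py <<'E'
YAW=np.radians(-1.6); O=np.array([.5129,-.2447])
def P(x,y,tip):  # rest frame mm, fingertip height mm -> world TCP
    c,s=np.cos(YAW),np.sin(YAW); x,y=x/1e3,y/1e3
    return np.array([O[0]+c*x-s*y,O[1]+s*x+c*y,tip/1e3+r.finger_overhang])
def Q(psi): return (R.from_euler('z',YAW+psi)*R.from_euler('x',np.pi)).as_quat()
def K(th,gap,rad=70,tip=56,off=0):  # keeper push pose: finger face gap mm behind the bar
    d=np.array([-np.cos(th),np.sin(th)]); n=np.array([np.sin(th),np.cos(th)])
    p=np.array([54,-73])+rad*d-(18+gap)*n
    return P(p[0],p[1],tip),Q(np.pi/2-th+off)
E
python3 - <<'E'
from h import *
for off in (0,np.pi,-np.pi):
  for th in (-.7,-.58,0,.8,1.571):
    q=r.inverse_kinematics(*K(th,0,off=off)); print(off,th,None if q is None else np.round(q,2))
for x,z in((-155,90),(-150,22),(64,40)): print(np.round(r.inverse_kinematics(P(x,0,z),Q(0)),2))
r.move_to(P(-158,0,90),Q(0)); r.move_linear(P(-158,0,22)); print(r.current_t(),r.finger_overhang,r.current_tool_pos())
im=snap("scene","pics/s2.png")
i=cv2.imread("pics/s2.png")[240:380,130:320]; cv2.imwrite("pics/c2.png",cv2.resize(i,None,fx=4.2,fy=4.2,interpolation=cv2.INTER_CUBIC))
E
```

```text
0 -0.7 [-0.7   0.72  1.51  0.    0.9  -1.37]
0 -0.58 [-0.7   0.71  1.54  0.    0.89 -1.25]
0 0 [-0.67  0.66  1.65  0.    0.84 -0.65]
0 0.8 [-0.59  0.63  1.71 -0.    0.81  0.24]
0 1.571 [-0.5   0.66  1.63 -0.    0.84  1.1 ]
3.141592653589793 -0.7 [-0.7   0.72  1.51 -0.    0.9   1.77]
3.141592653589793 -0.58 [-0.7   0.71  1.54 -0.    0.89  1.89]
3.141592653589793 0 [-0.67  0.66  1.65 -0.    0.84  2.5 ]
3.141592653589793 0.8 None
3.141592653589793 1.571 [-0.5   0.66  1.63  0.    0.84 -2.05]
-3.141592653589793 -0.7 [-0.7   0.72  1.51 -0.    0.9   1.77]
-3.141592653589793 -0.58 [-0.7   0.71  1.54 -0.    0.89  1.89]
-3.141592653589793 0 [-0.67  0.66  1.65 -0.    0.84  2.5 ]
-3.141592653589793 0.8 None
-3.141592653589793 1.571 [-0.5   0.66  1.63  0.    0.84 -2.05]
[-0.7   0.37  2.07 -0.    0.71  0.9 ]
[-0.69  0.52  2.08 -0.    0.55  0.91]
[-0.48  0.72  1.57 -0.    0.85  1.12]
1.9833 0.022 [ 0.35511364 -0.24081517  0.04442799]
```

View pics/c2.png

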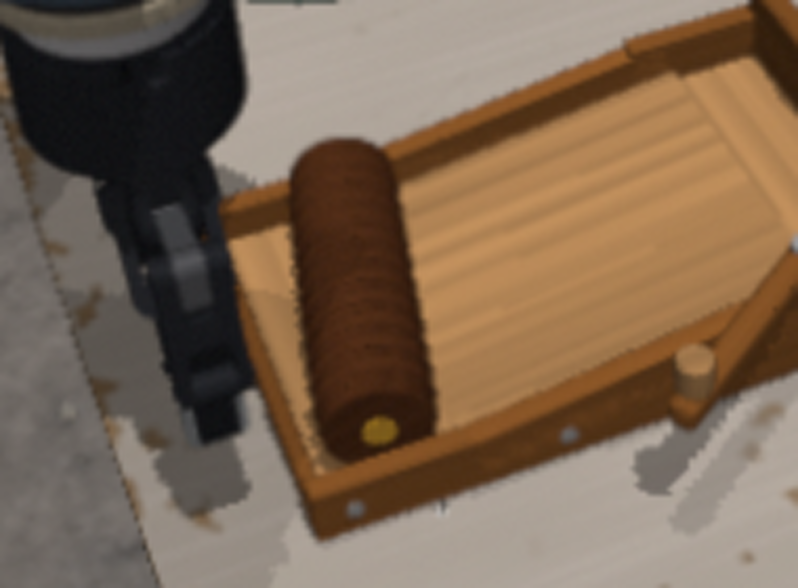

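The right-hand fingertip ends at about crop (215,438), which is scene (181,344). It sits clear of the lip. I'll check its height using depth.

```bash
python3 - <<'E'
from h import *
im=ld("pics/s2.png.npz")
for u,v in [(181,335),(182,338),(183,341),(182,343),(180,343)]: print(u,v,w(im,u,v).round(4))
T=im["camera_from_world"];Kc=np.array([[im["fx"],0,im["cx"]],[0,im["fy"],im["cy"]],[0,0,1]])
for tip in (22,28,35):
    p=P(-158,-50,tip); p[2]-=.022
    print(tip,cv2.projectPoints(p[None],cv2.Rodrigues(T[:3,:3])[0],T[:3,3],Kc,im["D"])[0].ravel())
E
```

```text
181 335 [ 0.3513 -0.3133  0.0838]
182 338 [ 0.3542 -0.2957  0.0568]
183 341 [ 0.3548 -0.2947  0.0488]
182 343 [ 0.3527 -0.2955  0.0463]
180 343 [ 0.3499 -0.2963  0.0487]
22 [183.78872669 350.8882727 ]
28 [183.23075218 348.28752978]
35 [182.5730007  345.21473618]
```

Open, the true tips sit about 13 mm higher than nominal, so I'll correct for that and start pushing.

```bash
cat >> h.py <<'E'
def go(x,tip,vel,y=0):  # open-gripper move, true tip height
    r.move_linear(P(x,y,tip-13),vel=vel); print(x,r.current_t(),r.current_contact_force().round(1) if hasattr(r.current_contact_force(),'round') else r.current_contact_force())
E
python3 - <<'E'
from h import *
go(-158,21,.05); go(-140,21,.05); go(-125,21,.025); go(-108,21,.025)
im=snap("scene","pics/s3.png")
i=cv2.imread("pics/s3.png")[240:380,130:320]; cv2.imwrite("pics/c3.png",cv2.resize(i,None,fx=4.2,fy=4.2,interpolation=cv2.INTER_CUBIC))
E
```

```text
-158 2.4667 [-0.2 -0.4  0.5]
-140 2.975 [ 0.1  0.3 -0.1]
-125 3.725 [-0.1  0.3  0. ]
-108 4.5583 [-0.7  0.3 -0.1]
```

View pics/c3.png

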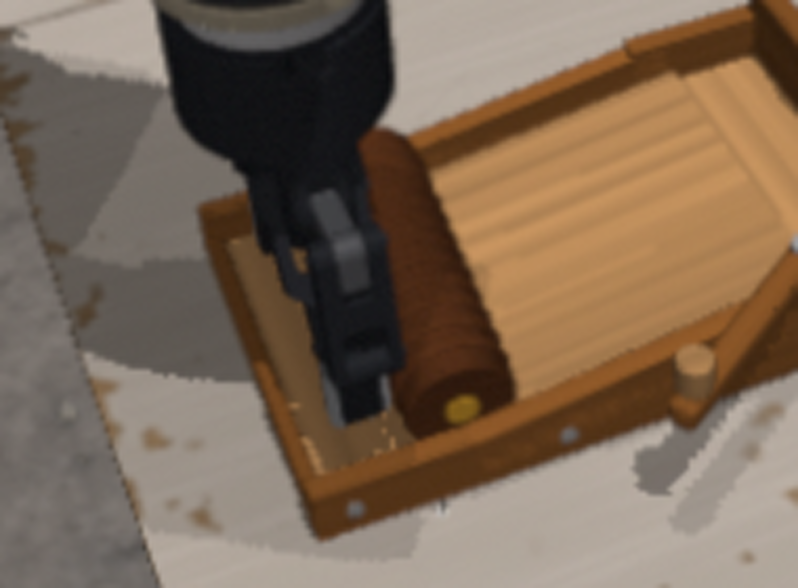

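The roller is now square in the track, with both fingers close behind it. I'll continue up the slope.

```bash
python3 - <<'E'
from h import *
go(-36,31,.03); go(30,40,.03); 
for x in (36,40,44,48): go(x,41,.015)
im=snap("scene","pics/s4.png"); snap("top","pics/t4.png")
i=cv2.imread("pics/s4.png")[200:380,150:390]; cv2.imwrite("pics/c4.png",cv2.resize(i,None,fx=3.3,fy=3.3,interpolation=cv2.INTER_CUBIC))
E
```

```text
-36 7.1833 [-1.9  0.5  1.3]
30 9.55 [-4.   2.2  1.9]
36 10.1083 [-0.4  0.1 -0.1]
40 10.525 [ 0.8 -0.  -0. ]
44 10.9417 [ 0.  -0.5 -0.4]
48 11.3583 [-0.5 -0.3 -0.1]
```

View pics/c4.png

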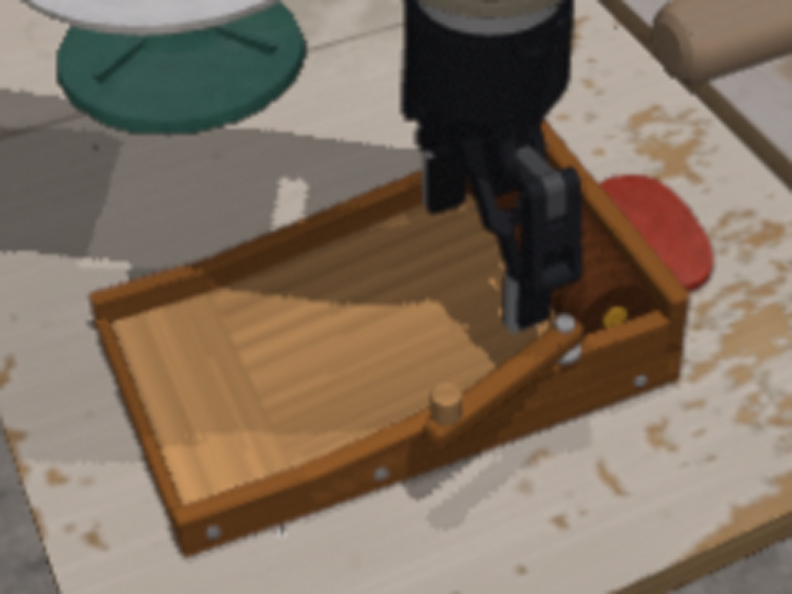

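The force has dropped and the roller sits against the stop. Next I'll retreat, shut the gripper and go behind the keeper.

```bash
python3 - <<'E'
from h import *
go(30,43,.05); go(25,130,.15)
r.set_gripper(0.0)
p,q=K(-.58,16); r.move_to(p+[0,0,.08],q); r.move_linear(p,vel=.1); print(r.current_t(),r.current_contact_force())
im=snap("scene","pics/s5.png"); snap("top","pics/t5.png")
i=cv2.imread("pics/s5.png")[200:380,150:390]; j=cv2.imread("pics/t5.png")[175:310,275:410]
cv2.imwrite("pics/c5.png",np.hstack([cv2.resize(i,(533,400)),cv2.resize(j,(267,400)) if 0 else cv2.resize(j[:, :90],(267,400))]))
E
```

```text
30 11.9667 [ 0.1 -0.5 -0.1]
25 12.7 [ 0.2  0.1 -0.5]
16.4333 [ 1.14084408 -0.21826015 -0.25057457]
```

View pics/c5.png

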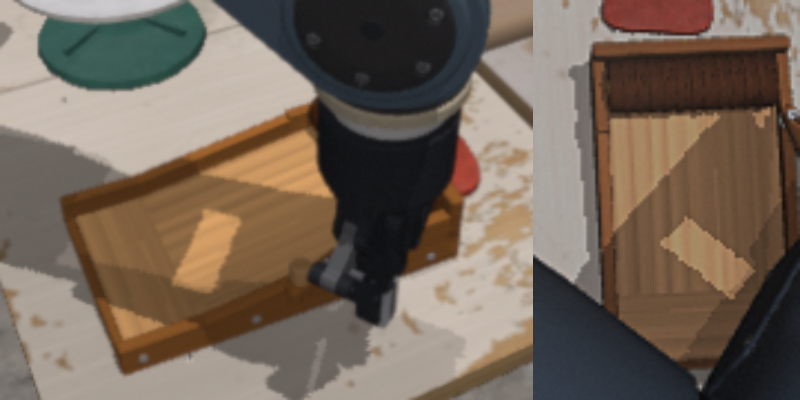

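The top view shows the roller seated square at the stop, and the finger stands outside the keeper. Now I'll sweep.

```bash
python3 - <<'E'
from h import *
def lin(th,g,v):
    p,q=K(th,g); r.move_linear(p,q,vel=v); f=np.array(r.current_contact_force()); print(round(th,2),g,round(r.current_t(),1),f.round(1)); return np.linalg.norm(f)
lin(-.58,0,.03)
ok=True
for th in np.linspace(-.58,1.571,13)[1:]:
    if lin(th,0,.04)>12: ok=False;break
if ok:
    for g in (-1,-2,-3,-4,-5):
        if lin(1.571,g,.01)>6: break
i=cv2.resize
snap("scene","pics/s6.png"); snap("top","pics/t6.png")
a=cv2.imread("pics/s6.png")[200:380,150:390]; b=cv2.imread("pics/t6.png")[175:310,285:375]
cv2.imwrite("pics/c6.png",np.hstack([i(a,(533,400)),i(b,(267,400))]))
E
```

```text
-0.58 0 17.2 [0.2 0.4 0.2]
-0.4 0 17.7 [ 0.4 -0.7  0. ]
-0.22 0 18.2 [-0.2 -0.3  0.1]
-0.04 0 18.6 [ 0.7  0.  -0.3]
0.14 0 19.1 [0.4 0.  0.1]
0.32 0 19.6 [ 0.1 -0.5 -0.4]
0.5 0 20.1 [-0.  -0.3  0.7]
0.67 0 20.5 [-0.1  0.6  0.6]
0.85 0 21.0 [-0.9 -0.  -0.8]
1.03 0 21.5 [ 0.2  0.5 -1.3]
1.21 0 22.0 [-0.4 -0.2 -0.5]
1.39 0 22.4 [ 0.5 -0.7  0.7]
1.57 0 22.9 [-3.  -0.9  0.7]
1.57 -1 23.2 [-7.6  0.1  2.1]
```

View pics/c6.png

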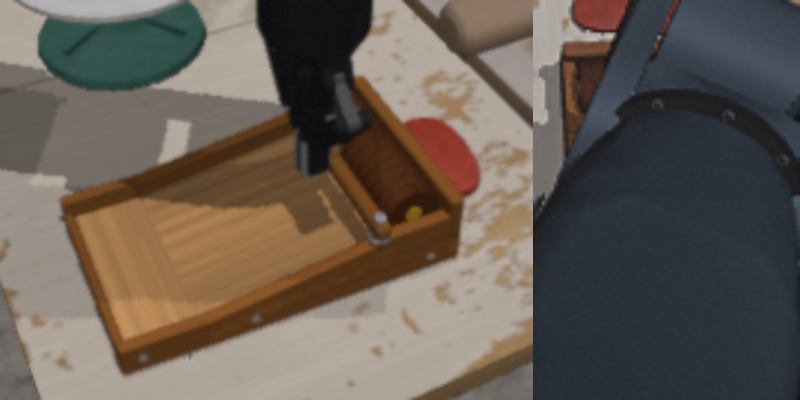

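The keeper lies across the track behind the roller and rests on its end stop, where the force rose to 7.6 N. I'll retreat and check.

```bash
python3 - <<'E'
from h import *
p,q=K(1.571,30); r.move_linear(p,vel=.08); r.move_linear(p+[-.02,0,.12],vel=.15)
r.move_to([.30,-.40,.25],q); r.sleep(.3)
print(r.current_t())
i=cv2.resize
snap("scene","pics/s7.png"); snap("top","pics/t7.png")
a=cv2.imread("pics/s7.png")[160:380,150:390]; b=cv2.imread("pics/t7.png")[160:310,210:410]
cv2.imwrite("pics/c7.png",np.hstack([i(a,(400,400)),i(b,(400,400))]))
E
```

```text
26.0583
```

View pics/c7.png

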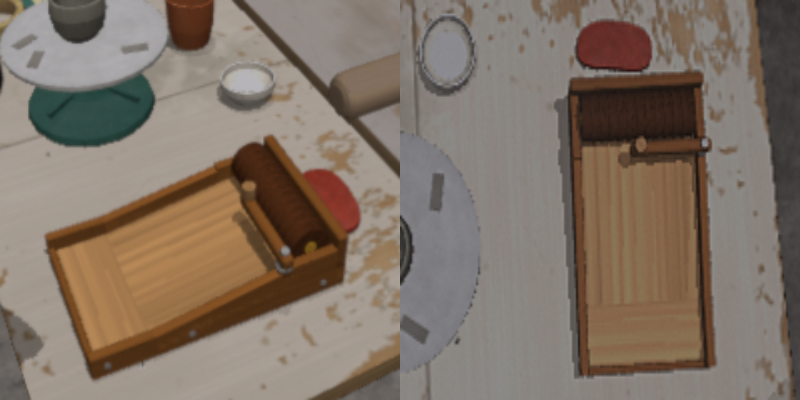

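The roller is seated, the keeper lies square across the track (right picture: pivot 705,145; peg 640,147), and the dish, kidney and cup look unmoved.

```bash
python3 -c "
from h import *
print(r.hand_in())"
```

```text
the job is handed in; nothing more can be done
None
```

The roller is seated against the stop, the keeper bar is pushed round to its end stop behind it, nothing else looked moved in the last pictures, and the job was handed in at about 26 s.

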